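# Laundry counter: pump a dose of stain soap and ready the scrubbing brush

## Task

Press the head of the soap pump all the way down to its stop and let it come back up. Then draw the scrubbing brush (the tool with the plain straight handle end, not the lint pad with the round disc on its handle) out of its leaning pocket, turn it level with the bristles facing down, and finish while still holding it like that in the gripper, raised with its bristles at least 15 cm above the counter, with the brush head over the middle of the grey soaking tray. Leave the lint pad and the other things on the counter where they are.

Things in the scene. Friction and masses are not known exactly. Their poses are not given: they have to be found in the camera images.
- pump_head (a joint): travel of the pump head, m: 0 = up, 0.014 = fully down at its stop; pressed straight down; a spring pushes it back (about 3 N to start, 9 N at the stop)
- pump_top (a point): centre of the top face of the black round pump head (40 mm across, 14 mm thick), 155 mm above the counter when up; a 12 mm wide spout reaches 68 mm from the head's axis towards the tray. The head moves on a white bottle 66 mm across and 125 mm high that is fixed to the counter behind the far long side of the tray
- tray: grey open soaking tray, fixed, 170 mm (its x) by 260 mm (its y), 60 mm high, walls 5 mm; origin at the centre of its underside
- brush: Loose wooden scrub brush. Origin: under head centre, at bristle tips; +x along handle from the head, z from bristles to back. Head 80 (x) x 46 (y) x 34 mm: bristles z 0-16, wood back z 16-34. Handle: bar 20 wide (y), 14 thick (z 20-34), plain end at x=170 mm. 120-195 g, centre of mass x=17 z=21 mm. In its pocket +x points 45 deg up, roughly away from the robot; z 45 deg up, toward it
- brush_grip (a point): point in the brush handle, 75 mm along its x from the origin and z = 30 mm, a good place to grip: pinch the 20 mm wide sides with the fingers pointing along the brush's -z. Clear of the pocket; at the start about 134 mm above the counter. Grip firmly (60 N or more) so that it does not swing
- brush_holder: Steel leaning pocket of the brush, fixed left or right of the tray; foot 125 x 80 mm; origin at its underside, 60 mm below the brush's origin. Tilted 45 deg; in brush axes: plate under the bristles up to x=45 mm, side walls 52 mm apart up to x=16, end wall at x=-40, lip 6 mm over the head's back from x=-45 to -15. So draw the brush at least 35 mm along its +x before lifting it off
- pad_holder: the other grey leaning pocket, the same as brush_holder, with the lint pad in it, on the other side of the tray
- lint_pad: wooden lint pad that lies in the other pocket like the brush, loose, not to be moved: same frame and head size as the brush, but with grey felt instead of bristles and a round flat disc of 48 mm diameter at the end of its handle (disc centre at x = 150 mm)
- pump: the white pump bottle, fixed, 66 mm across; origin at the centre of its underside, its -x points towards the tray
- cup: loose white measuring cup, 56 mm across, 50 mm high; its origin is the centre of its underside
- jar: loose glass jar, 70 mm across, 90 mm high; its origin is the centre of its underside
- soap: loose white soap bar 75 x 50 x 25 mm; its origin is the centre of its underside
- stain_bar: loose cardboard packet 90 x 50 x 30 mm; its origin is the centre of its underside
- spool: loose wooden thread spool, 36 mm across, 47 mm high; its origin is the centre of its underside
Mind the look-alikes: they are no part of the job. What is shaped like the brush but purple is not meant.

How it is judged:
By the outcome, as a careful person would: the job done as asked, in the order asked, and still so for the second after the job is handed in, while the arm keeps its last pose, push and grip.
It also fails if it takes over 45 s, if anything falls off the work surface, if the arm or the gripper's body presses on something with over 40 N, if the wrist force passes 120 N, or if a joint passes its speed limit or range.

## Robot

A 6-joint arm with a two-finger parallel gripper is mounted at the origin on the work surface. World frame = base frame: x ahead of the robot, y to its left, z up, the work surface at z = 0. Lengths are in m, angles in rad, forces in N, time in s.
With the tool pointing down it reaches from about 0.275 to 0.875 m from the base axis. Payload 12.5 kg.
Tool frame: the origin (TCP) lies at the very end of the fingers, on their centre line; the grasp point (between the pads) lies 19 mm behind it (r.grip_depth is the distance from the TCP to the grasp point, in m); z points along the fingers, y is the line along which they close (so a half turn about z gives the same grasp; the last joint's range is limited). The gripper opens to 85 mm and grips with 20 to 120 N. Pads are 22 mm wide; open, the fingers measure 114 mm over their backs; the gripper's body (76 mm by 85 mm) begins 54 mm behind the grasp point. The pads swing forward as they close: fully open they stand 13 mm farther back than shut.
Start: joints at [1.176, 0.351, 1.652, -0, 1.139, -0.085], TCP at [0.168, 0.524, 0.231] pointing down, gripper open.
Joint ranges: [-2.75, 2.75], [-0.79, 2.1], [0.01, 2.65], [-1.57, 4.71], [0.07, 3.14], [-2.87, 2.87]. Speed limits (rad/s): [2.22, 2.22, 2.79, 3.14, 3.14, 3.14].

## Interface

Orientations are given as a unit quaternion [w, x, y, z].
In Python, from plant import r, imaging gives the robot as it stands.
- The arm moves only by the tool carry_out, never from a script. Its arguments are lists of equal length, an entry for each row: "delta_pos": the shift along the tool's x, y, z in mm, a list of three; "spin": the turn about the tool's z in rad. In form: {"delta_pos": [[dx, dy, dz], ...], "spin": [spin, ...]}. A call has 1 to 20 rows; each row shifts and turns the commanded pose from where the row before left it, along the tool's axes as they then stand; what a row does not reach is not made up. A row lasts 1/8 s, in which the tool goes at most 62.5 mm and 10.7 degrees, less where a joint would pass 70% of its speed; a pose out of reach is approached as far as the arm can. A call with a gripper value outside its range is refused whole. "fingers" is the opening, from -1 (shut) to 1 (fully open), set as the call begins (left out, the last holds). The fingers move at their own pace and stop on an object; "force" is the grip in N (left out, the last holds). Time passes only in rows, so rows that do not move let the fingers close. It gives the time, the measured TCP pose, the force, the opening and the grip force at its end, in the units of the state.
- r.state(): the state, without advancing time (a new reading comes with each control period).
- imaging.capture(name): name is "scene" or "top" or "wrist"; returns the picture (400x640x3 uint8, red, green, blue); there is no depth.
- imaging.get_calibration(name): a dict with "vertical_fov" (degrees; the focal length in pixels is half the picture's height over the tangent of half this angle, whatever the lens; pixels are square), "cx", "cy" (the principal point, pixels), "R" (3x3) and "t" (3): a world point X has camera coordinates R X + t; the wrist camera has in their place "tool_from_camera" (4x4, takes a point from camera to tool coordinates, whose origin is the TCP and whose axes are the flange's). Camera axes: x right, y down, z forward; pixel columns grow to the right and rows downward; lengths in m; the calibration is good to about 2 mm. A picture is of the moment at which its call begins: read the wrist's pose just before it. get_calibration takes no time and is no camera call.
- r.close_job(): hands the job in; it is judged then, once.
The state is a dict: "t": time; "joints": joint angles; "joint_vel": joint speeds; "joint_torque": joint torques, N m; "tcp_pos": TCP position; "tcp_rot": TCP orientation; "force": force on the tool from outside, world axes, zero at the start; "wrist_torque": the same for the moment, N m; "width": finger opening in m; "gripper_force": force on a finger pad.
Only numpy, scipy, OpenCV 4.12 (cv2) and the standard library are available. Lean on these libraries where they do the work, as an engineer would, in place of code of your own. Each camera call takes 0.05 s, during which the arm holds its last target. There are 200 camera calls.

## Working session

There is one attempt and no reset: what is moved stays moved. The work goes in short steps, Python scripts to look and compute and a tool call to move; the robot and the scene stay as the last step left them, time stands still between calls to the robot, and variables do not carry over. Pictures are saved under pics/ and viewed, at most 10 in all, crops included, and the job is handed in when it is done.

Besides the shell and the picture viewer there is one more tool, called after "Emit:" in YAML: its name, and indented under it one key for each argument. carry_out: Moves the arm, as the interface text tells. Its arguments: {"type":"object","properties":{"delta_pos":{"type":"array"},"spin":{"type":"array"},"fingers":{"type":"number"},"force":{"type":"number"}},"required":["delta_pos","spin"]}

```bash
ls; mkdir -p pics; python3 - <<'E'
from plant import r, imaging
import cv2, numpy as np
for n in("scene","top"):
    im=imaging.capture(n); cv2.imwrite(f"pics/{n}0.png",im[:,:,::-1])
    c=imaging.get_calibration(n); print(n,c)
print(imaging.get_calibration("wrist")); print(r.state())
E
```

```text
pics
scene {'vertical_fov': 54.15811410564716, 'cx': 328.8033903356703, 'cy': 196.38732027205083, 'R': array([[ 0.63294304,  0.7741582 ,  0.00788652],
       [ 0.53656332, -0.4312992 , -0.72531428],
       [-0.55810654,  0.46331424, -0.68837272]]), 't': array([-0.35783195, -0.16219127,  1.33859037])}
top {'vertical_fov': 47.066804300425765, 'cx': 321.9482782812796, 'cy': 195.17362194887153, 'R': array([[ 0.01725904, -0.99959887, -0.02245506],
       [-0.99593897, -0.01520243, -0.08873817],
       [ 0.0883612 ,  0.0238954 , -0.99580184]]), 't': array([0.04606387, 0.52085355, 1.2287765 ])}
{'vertical_fov': 62.392976736381, 'cx': 316.6497831002028, 'cy': 196.04963362662377, 'tool_from_camera': array([[-1.11787037e-03, -9.54198561e-01, -2.99171951e-01,
         7.71162505e-02],
       [ 9.99999190e-01, -1.24867292e-03,  2.46053927e-04,
         7.85413681e-04],
       [-6.08352216e-04, -2.99171434e-01,  9.54199184e-01,
        -1.42023718e-01],
       [ 0.00000000e+00,  0.00000000e+00,  0.00000000e+00,
         1.00000000e+00]])}
{'t': 0.1, 'joints': array([ 1.17643448e+00,  3.51190101e-01,  1.65237834e+00, -1.05538295e-05,
        1.13911511e+00, -8.45819235e-02]), 'joint_vel': array([ 0.00219473, -0.00130065, -0.00056209, -0.00167196,  0.00141366,
       -0.00105872]), 'joint_torque': array([-3.70019388e-04, -5.06830108e+01, -2.91874301e+01, -6.47457819e-05,
        2.72905207e-03, -1.54521661e-05]), 'tcp_pos': array([0.16751546, 0.52354181, 0.23080108]), 'tcp_rot': array([-1.24720358e-04,  1.54269174e-01,  9.88028706e-01, -5.31021917e-04]), 'force': array([ 0.41651993, -0.62538099, -0.01405705]), 'wrist_torque': array([0.00150436, 0.01564464, 0.00821342]), 'gripper_force': 0.0, 'width': 0.08554319005969513}
```

View pics/scene0.png

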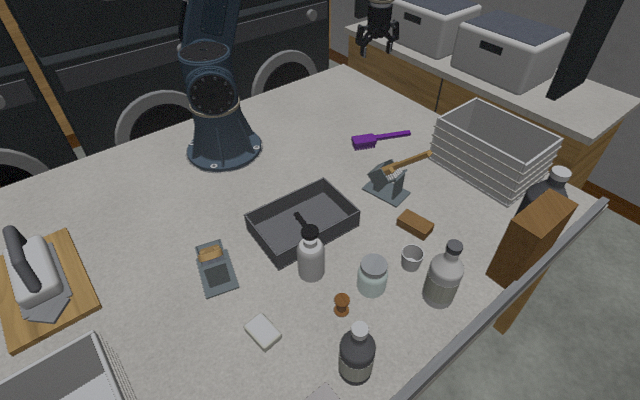

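View pics/top0.png

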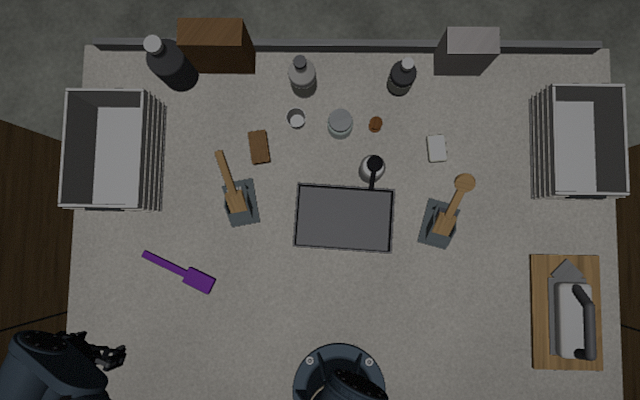

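The scene view shows the pump head near (310,232), the brush pocket near (387,185) and the lint pad pocket near (217,268). In the top view, the brush handle runs from (221,152) to about (236,205), and the lint pad's disc is at (465,182). The pump head is at (375,163) and the tray spans (295..393, 184..251). Next I'll take enlarged crops to pick the points.

```bash
cat > h.py <<'E'
import numpy as np, cv2
from plant import r, imaging
from scipy.spatial.transform import Rotation as Ro
def cam(n):
    c=imaging.get_calibration(n); f=200/np.tan(np.radians(c["vertical_fov"])/2)
    K=np.array([[f,0,c["cx"]],[0,f,c["cy"]],[0,0,1]])
    if n=="wrist":
        s=r.state(); T=np.eye(4); T[:3,:3]=rot(s["tcp_rot"]).as_matrix(); T[:3,3]=s["tcp_pos"]
        M=np.linalg.inv(T@c["tool_from_camera"]); return K,M[:3,:3],M[:3,3]
    return K,np.array(c["R"]),np.array(c["t"])
def rot(q): return Ro.from_quat([q[1],q[2],q[3],q[0]])
def ray(C,uv):
    K,R,t=C; d=R.T@np.linalg.inv(K)@[uv[0],uv[1],1]; return -R.T@t,d/np.linalg.norm(d)
def onz(C,uv,z):
    o,d=ray(C,uv); return o+d*(z-o[2])/d[2]
def tri(C1,a,C2,b):
    o1,d1=ray(C1,a); o2,d2=ray(C2,b)
    s=np.linalg.lstsq(np.c_[d1,-d2],o2-o1,rcond=None)[0]; p,q=o1+s[0]*d1,o2+s[1]*d2
    return (p+q)/2,np.linalg.norm(p-q)
def proj(C,X):
    K,R,t=C; p=K@(R@np.asarray(X)+t); return p[:2]/p[2]
E
python3 - <<'E'
import cv2,numpy as np
t=cv2.imread("pics/top0.png");s=cv2.imread("pics/scene0.png")
def crop(im,x,y,w,h,k): return np.clip(cv2.resize(im[y:y+h,x:x+w],None,fx=k,fy=k,interpolation=cv2.INTER_CUBIC)*1.4,0,255).astype(np.uint8)
# 4 panels
a=crop(t,210,140,66,50*2,6)[:, :396]; 
A=crop(t,205,145,66,90,6)[:290*2]; B=crop(s,350,140,100,75,4); C=crop(s,285,205,50,75,4); D=crop(t,350,145,50,50,4)
o=np.zeros((600,800,3),np.uint8)
o[:540,:396]=A; o[:300,400:800]=B; o[300:600,400:600]=C; o[300:500,600:800]=D
cv2.imwrite("pics/c1.png",o)
E
```

```text
(no output)
```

View pics/c1.png

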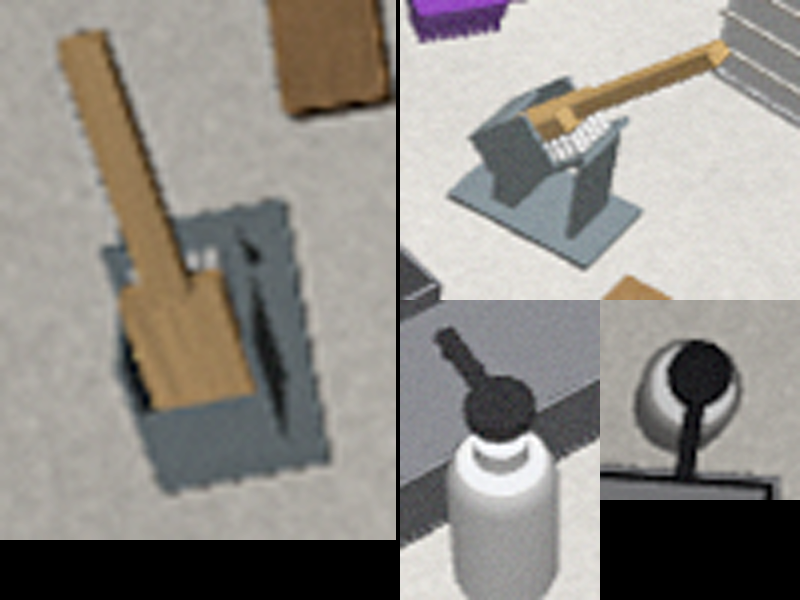

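The crops show the pump-head centre at top (374.6,163.1) and scene (309.4,231.1). The brush head's far right corner is at top (240.9,189.3) and scene (391.4,168.4). The handle end corner is at top (222,150) and scene (428,156.6).

```bash
python3 - <<'E'
from h import *
T,S=cam("top"),cam("scene")
tp=lambda u,v:(205+(u+.5)/6-.5,145+(v+.5)/6-.5)
sp=lambda u,v:(350+(u-400+.5)/4-.5,140+(v+.5)/4-.5)
P,e=tri(T,(374.6,163.1),S,(309.4,231.1)); print("pump",P,e)
P,e=tri(T,(372.0-.5,145+(472-300)/4),S,(285+(442-400)/4,205+(335-300)/4)); print("spout tip",P,e)
c1,e1=tri(T,tp(218,268),S,sp(567,115)); print("headcorner",c1,e1)
c2,e2=tri(T,tp(105,32),S,sp(714,68)); print("end",c2,e2)
d=c2-c1; print("dist",np.linalg.norm(d),"exp",np.linalg.norm([130,13,-14]))
# handle axis direction on top view: edges in crop; left edge (58,40)->(125,250), right edge (105,40)->(190,290)
# yaw fit: predict pose
from scipy.optimize import least_squares
loc=np.array([[40,-23,34],[40,23,34],[170,-10,20],[170,10,20]])/1e3
top=[tp(218,268),tp(120,290),tp(105,32),tp(58,42)]
def pose(p):
    return Ro.from_euler("ZY",[p[3],-np.pi/4+p[4]])
def res(p):
    X=pose(p).apply(loc)+p[:3]
    a=np.array([proj(T,x) for x in X])-top
    b=np.array([proj(S,X[0])-sp(567,115),proj(S,X[2])-sp(714,68),proj(S,X[3])-sp(728,50)])
    return np.r_[a.ravel(),b.ravel()]
f=least_squares(res,[.43,.22,.06,.2,0]);p=f.x
print(p,f.fun.round(1)); print("grip",pose(p).apply([.075,0,.03])+p[:3])
# tray by rim corners at z=.06
q=[(298,184),(394,187),(391,252),(294,246)]
c=np.array([onz(T,u,.06) for u in q]);print(c,c.mean(0))
E
```

```text
pump [ 0.58956753 -0.07672508  0.15179782] 0.0005189603665944903
spout tip [ 0.52770759 -0.06976397  0.15281968] 0.001102787774837146
headcorner [0.52341323 0.25771199 0.11752582] 0.0006987333811083854
end [0.6093154  0.29029131 0.19462863] 0.0008632253510300908
dist 0.11993931112042752 exp 131.39634698118513
[ 0.5181505   0.28169403  0.05537507  0.17811825 -0.10388392] [ 0.4  1.4 -1.   0.6  0.5 -0.6  0.1 -0.9 -0.6  2.1  0.2 -1.2  0.7 -0.3]
grip [0.54172073 0.28593729 0.13252063]
[[ 0.54563926  0.11780463  0.06      ]
 [ 0.54140171 -0.13640271  0.06      ]
 [ 0.3706706  -0.12917607  0.06      ]
 [ 0.38173692  0.12473414  0.06      ]] [ 0.45986212 -0.00576     0.06      ]
```

Everything agrees with the stated sizes: the pump top is at (0.590,-0.077) and the tray centre at about (0.460,-0.006). The tool can only turn about its own z, so it stays vertical. I'll therefore pinch the brush with the tool pointing down, then level it against the counter and regrip. First I'll take a closer wrist view of the brush.

Emit:
carry_out:
  delta_pos:
    - [-30,-9.4,-5]
    - [-30,-9.4,-5]
    - [-30,-9.4,-5]
    - [-30,-9.4,-5]
    - [-30,-9.4,-5]
    - [-30,-9.4,-5]
    - [-30,-9.4,-5]
    - [-30,-9.4,-5]
    - [-30,-9.4,-5]
    - [-30,-9.4,-5]
    - [-30,-9.4,-5]
    - [-30,-9.4,-5]
    - [-30,-9.4,-5]
    - [-30,-9.4,-5]
    - [0,0,0]
    - [0,0,0]
    - [0,0,0]
    - [0,0,0]
    - [0,0,0]
    - [0,0,0]
  spin: [0,0,0,0,0,0,0,0,0,0,0,0,0,0,-0.14,-0.14,-0.14,-0.14,0,0]

```text
t: 2.6
tcp_pos: [0.5275, 0.2704, 0.3011]
tcp_rot: [-0.0, -0.123, 0.992, -0.0]
force: [-0.3, -0.2, 0.5]
width: 0.0852
gripper_force: 0.0
```

```bash
python3 - <<'E'
from h import *
s=r.state(); print(s["t"],s["tcp_pos"],rot(s["tcp_rot"]).as_matrix().round(3),s["joints"].round(2),r.grip_depth)
np.savez("w1.npz",*cam("wrist")); cv2.imwrite("pics/w1.png",imaging.capture("wrist")[:,:,::-1])
E
```

```text
2.6 [0.52747868 0.27039986 0.30111716] [[-0.97  -0.245 -0.   ]
 [-0.245  0.97  -0.   ]
 [ 0.    -0.    -1.   ]] [ 0.4   0.37  1.45 -0.    1.32 -1.42] 0.0187
```

View pics/w1.png

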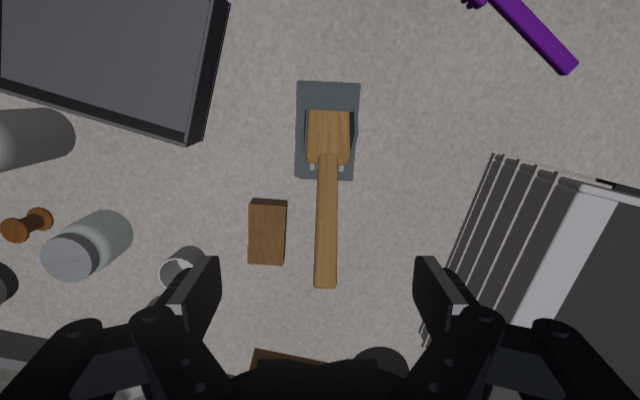

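The wrist view shows the brush head at about (328,137), the handle's top near (328,155) and its end edge at (325,287). It's almost aligned with the tool axes. I'll take a second view from a shifted position on the way to the pump, closing the fingers as it moves.

Emit:
carry_out:
  delta_pos:
    - [-10,-30,0]
    - [-10,-30,0]
    - [-10,-30,0]
    - [0,0,0]
    - [0,0,0]
  spin: [0,0,0,0,0]

```text
t: 3.28
tcp_pos: [0.5786, 0.191, 0.3012]
tcp_rot: [-0.0, -0.124, 0.992, 0.0]
force: [-0.6, 1.0, 0.0]
width: 0.0854
gripper_force: 0.0
```

```bash
python3 - <<'E'
from h import *
np.savez("w2.npz",*cam("wrist")); cv2.imwrite("pics/w2.png",imaging.capture("wrist")[:,:,::-1])
def crop(im,x,y,w,h,k): return np.clip(cv2.resize(im[y:y+h,x:x+w],None,fx=k,fy=k,interpolation=cv2.INTER_CUBIC)*1.3,0,255).astype(np.uint8)
a=cv2.imread("pics/w1.png");b=cv2.imread("pics/w2.png")
for im in(a,b):
    h=cv2.cvtColor(im,cv2.COLOR_BGR2HSV); m=cv2.inRange(h,(10,90,110),(22,255,255))
    n,l,s,c=cv2.connectedComponentsWithStats(m); print([ (list(s[i]),c[i].round(1)) for i in range(1,n) if s[i,4]>300])
o=np.zeros((600,800,3),np.uint8)
o[:600,:396]=cv2.resize(crop(a,280,95,99,200,4)[:800],(396,600)) if 0 else crop(a,280,95,132,200,3)
o[:600,400:796]=crop(b,370,50,132,200,3)
cv2.imwrite("pics/c2.png",o)
E
```

```text
[([np.int32(307), np.int32(110), np.int32(43), np.int32(179), np.int32(4468)], array([327.4, 184.1]))]
[([np.int32(393), np.int32(80), np.int32(54), np.int32(177), np.int32(4330)], array([422.4, 153.2]))]
```

View pics/c2.png

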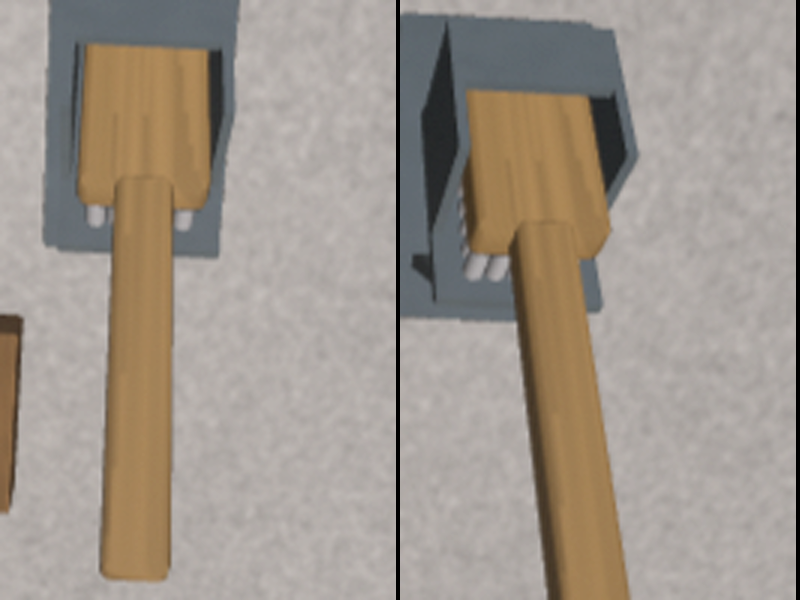

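The crops show both brush views clearly. The handle's root edge is at (116..170,178) in the left crop and (514..578,224) in the right. The handle end is at (103..169,578) in the left crop. I'll triangulate these points.

```bash
python3 - <<'E'
from h import *
W=[[z[k] for k in z.files] for z in (np.load("w1.npz"),np.load("w2.npz"))]
E=[]
for i in (1,2):
    h=cv2.cvtColor(cv2.imread(f"pics/w{i}.png"),cv2.COLOR_BGR2HSV); m=cv2.inRange(h,(8,80,60),(24,255,255))
    n,l,s,c=cv2.connectedComponentsWithStats(m); k=l[[184,153][i-1],[327,422][i-1]]; m=l==k
    ys=np.where(m.any(1))[0]; print([(y,*np.where(m[y])[0][[0,-1]]) for y in list(ys[-5:])+[ys[-1]-60]])
p1=lambda u,v:np.array((280+(u+.5)/3-.5,95+(v+.5)/3-.5)); p2=lambda u,v:np.array((370+(u-400+.5)/3-.5,50+(v+.5)/3-.5))
for n,a,b in [("rootL",(116,180),(515,226)),("rootR",(171,180),(577,223)),("lipL",(86,44),(466,90)),("lipR",(210,49),(588,96)),]:
    print(n,tri(W[0],p1(*a),W[1],p2(*b)), )
E
```

```text
[(np.int64(284), np.int64(314), np.int64(335)), (np.int64(285), np.int64(314), np.int64(335)), (np.int64(286), np.int64(314), np.int64(335)), (np.int64(287), np.int64(316), np.int64(334)), (np.int64(288), np.int64(329), np.int64(332)), (np.int64(228), np.int64(316), np.int64(336))]
[(np.int64(252), np.int64(420), np.int64(446)), (np.int64(253), np.int64(420), np.int64(445)), (np.int64(254), np.int64(421), np.int64(444)), (np.int64(255), np.int64(421), np.int64(443)), (np.int64(256), np.int64(434), np.int64(442)), (np.int64(196), np.int64(416), np.int64(438))]
rootL (array([0.51166524, 0.26941361, 0.10718895]), np.float64(0.00023513392861799527))
rootR (array([0.50580038, 0.28682071, 0.11413639]), np.float64(0.00016389880212989906))
lipL (array([0.4720033 , 0.24816797, 0.06904716]), np.float64(0.0006408630605665985))
lipR (array([0.4626751 , 0.29320456, 0.06260623]), np.float64(0.0010401403790473473))
```

```bash
python3 - <<'E'
from h import *
W=[[z[k] for k in z.files] for z in (np.load("w1.npz"),np.load("w2.npz"))]
e,err=tri(W[0],(324.8,287),W[1],(433,255)); print(e,err,onz(W[0],(324.8,287),.198),onz(W[1],(433,255),.198))
root=np.array([.5087,.2781,.1107]); d=e-root; y=np.arctan2(d[1],d[0]); print("yaw",y,"len",np.linalg.norm(d),"pitch",np.degrees(np.arctan2(d[2],np.hypot(*d[:2]))))
R=Ro.from_euler("ZY",[y,-np.pi/4]); o=root-R.apply([.04,0,.034]); g=o+R.apply([.075,0,.03])
print("origin",o,"grip",g)
s=r.state(); M=rot(s["tcp_rot"]).as_matrix(); P=np.array([.590,-.077,.175]); print("to pump(tool mm)",1e3*M.T@(P-s["tcp_pos"]), "toolyaw",np.arctan2(-M[1,0],-M[0,0]))
E
```

```text
[0.60488141 0.29805158 0.19738031] 0.000131727773640544 [0.60456676 0.29797337 0.198     ] [0.60456651 0.29768819 0.198     ]
yaw 0.20453618392848388 len 0.1310053624658096 pitch 41.426187567720035
origin [0.5045458  0.27723826 0.0583741 ] grip [0.53570233 0.28370128 0.13262031]
to pump(tool mm) [  55.25205951 -262.84453011  126.22308245] toolyaw 0.25008267557598196
```

Measured grip point: (0.536,0.284,0.133), with brush yaw 0.205. The heights agree with the text. Now the pump.

Emit:
carry_out:
  delta_pos:
    - [6.1,-29.2,0]
    - [6.1,-29.2,0]
    - [6.1,-29.2,0]
    - [6.1,-29.2,0]
    - [6.1,-29.2,0]
    - [6.1,-29.2,0]
    - [6.1,-29.2,0]
    - [6.1,-29.2,0]
    - [6.1,-29.2,0]
    - [0,0,18]
    - [0,0,18]
    - [0,0,18]
    - [0,0,18]
    - [0,0,18]
    - [0,0,18]
    - [0,0,15]
    - [0,0,0]
    - [0,0,0]
  spin: [0,0,0,0,0,0,0,0,0,0,0,0,0,0,0,0,0,0]
  fingers: -1
  force: 60

```text
t: 5.58
tcp_pos: [0.5911, -0.0776, 0.1788]
tcp_rot: [0.0, -0.125, 0.992, -0.0]
force: [0.5, -0.3, -0.2]
width: 0.0001
gripper_force: 0.0
```

Emit:
carry_out:
  delta_pos:
    - [0,0,10]
    - [0,0,8]
    - [0,0,6]
    - [0,0,6]
    - [0,0,3]
    - [0,0,0]
    - [0,0,0]
  spin: [0,0,0,0,0,0,0]

```text
t: 6.45
tcp_pos: [0.5907, -0.0775, 0.1456]
tcp_rot: [-0.0, -0.125, 0.992, -0.0]
force: [-3.2, 0.2, 6.0]
width: -0.0001
gripper_force: 3.3
```

Emit:
carry_out:
  delta_pos:
    - [0,0,3]
    - [0,0,2]
    - [0,0,1]
    - [0,0,0]
    - [0,0,0]
  spin: [0,0,0,0,0]

```text
t: 7.08
tcp_pos: [0.5908, -0.0776, 0.1409]
tcp_rot: [0.0, -0.125, 0.992, -0.0]
force: [-8.6, 1.5, 18.9]
width: -0.0002
gripper_force: 9.5
```

Emit:
carry_out:
  delta_pos:
    - [0,0,1]
    - [0,0,0]
  spin: [0,0]

```text
t: 7.32
tcp_pos: [0.591, -0.0776, 0.1408]
tcp_rot: [0.001, -0.125, 0.992, -0.0]
force: [-11.6, 1.5, 27.1]
width: -0.0001
gripper_force: 13.7
```

The pump is at its stop: 27 N and no further travel. I'll release it and move above the brush grip point with the fingers opening.

Emit:
carry_out:
  delta_pos:
    - [0,0,-10]
    - [0,0,-20]
    - [0,0,-30]
    - [0,0,-30]
    - [0,0,-35]
    - [0,0,-35]
  spin: [0,0,0,0,0,0]

```text
t: 8.07
tcp_pos: [0.5908, -0.0775, 0.2992]
tcp_rot: [0.0, -0.125, 0.992, -0.0]
force: [1.1, -0.3, 0.4]
width: 0.0002
gripper_force: 0.0
```

Emit:
carry_out:
  delta_pos:
    - [-2.8,28,0]
    - [-2.8,28,0]
    - [-2.8,28,0]
    - [-2.8,28,0]
    - [-2.8,28,0]
    - [-2.8,28,0]
    - [-2.8,28,0]
    - [-2.8,28,0]
    - [-2.8,28,0]
    - [-2.8,28,0]
    - [-2.8,28,0]
    - [-2.8,28,0]
    - [-2.8,28,0]
    - [0,0,0]
    - [0,0,0]
    - [0,0,0]
  spin: [0,0,0,0,0,0,0,0,0,0,0,0,0,0.045,0,0]
  fingers: 0.5

```text
t: 10.07
tcp_pos: [0.536, 0.2839, 0.2982]
tcp_rot: [0.0, -0.103, 0.995, -0.0]
force: [0.7, -0.4, 0.9]
width: 0.0645
gripper_force: 0.0
```

```bash
python3 - <<'E'
from h import *
S=cam("scene"); im=imaging.capture("scene")[:,:,::-1]; t=imaging.capture("top")[:,:,::-1]
for i,(u,v) in ((im,(309,231)),(t,(375,163))):
    c=[i[v-20:v+20,u-25:u+25],(cv2.imread("pics/scene0.png") if i is im else cv2.imread("pics/top0.png"))[v-20:v+20,u-25:u+25]]
    for k in c:
        m=(k.max(2)<45); n,l,s,q=cv2.connectedComponentsWithStats(m.astype(np.uint8)); j=1+s[1:,4].argmax(); print(s[j],q[j].round(1))
s=r.state(); M=rot(s["tcp_rot"]).as_matrix(); print(s["tcp_pos"],np.arctan2(-M[1,0],-M[0,0]),1e3*M.T@(np.array([.5357,.2837,.115])-s["tcp_pos"]),s["width"])
E
```

```text
[ 10   1  25  28 224] [23.1 17.5]
[ 11   1  24  28 218] [23.3 17.9]
[ 17  12  16  28 243] [24.  22.9]
[ 17  12  16  28 255] [23.9 23. ]
[0.53602192 0.28382272 0.29828615] 0.20528663210474415 [ 3.54194732e-01 -5.29898382e-02  1.83286121e+02] 0.0639514104517069
```

The pump head is back up. I'll descend and grip.

Emit:
carry_out:
  delta_pos:
    - [0,0,25]
    - [0,0,25]
    - [0,0,25]
    - [0,0,25]
    - [0,0,25]
    - [0,0,20]
    - [0,0,15]
    - [0,0,12]
    - [0,0,11]
    - [0,0,0]
  spin: [0,0,0,0,0,0,0,0,0,0]

```text
t: 11.42
tcp_pos: [0.5357, 0.284, 0.1147]
tcp_rot: [-0.0, -0.102, 0.995, -0.0]
force: [-0.3, -0.0, -0.0]
width: 0.0642
gripper_force: 0.0
```

Emit:
carry_out:
  delta_pos:
    - [0,0,0]
    - [0,0,0]
    - [0,0,0]
    - [0,0,0]
    - [0,0,0]
    - [0,0,0]
  spin: [0,0,0,0,0,0]
  fingers: -1
  force: 70

```text
t: 12.18
tcp_pos: [0.5362, 0.2842, 0.1159]
tcp_rot: [0.0, -0.102, 0.995, 0.0]
force: [0.6, -1.1, 5.7]
width: 0.0188
gripper_force: 68.7
```

Gripped. I'll draw it 56 mm along the 45° line, watching the force, then lift.

Emit:
carry_out:
  delta_pos:
    - [-4,0,-4]
    - [-6,0,-6]
    - [-6,0,-6]
    - [-6,0,-6]
    - [-6,0,-6]
    - [-6,0,-6]
    - [-6,0,-6]
    - [0,0,0]
  spin: [0,0,0,0,0,0,0,0]

```text
t: 13.18
tcp_pos: [0.576, 0.2925, 0.1562]
tcp_rot: [0.001, -0.102, 0.995, 0.0]
force: [-1.7, -1.0, 4.5]
width: 0.0186
gripper_force: 68.6
```

Emit:
carry_out:
  delta_pos:
    - [0,0,-15]
    - [0,0,-20]
    - [0,0,-20]
    - [0,0,-20]
    - [0,0,-20]
    - [0,0,-10]
    - [0,0,0]
  spin: [0,0,0,0,0,0,0]

```text
t: 14.05
tcp_pos: [0.5753, 0.2924, 0.261]
tcp_rot: [0.001, -0.102, 0.995, 0.0]
force: [0.4, -0.3, -2.3]
width: 0.0189
gripper_force: 68.4
```

```bash
python3 - <<'E'
from h import *
T=cam("top"); im=cv2.imread("pics/top0.png")
h=cv2.cvtColor(im,cv2.COLOR_BGR2HSV); m=cv2.inRange(h,(120,80,40),(160,255,255)); c=max(cv2.findContours(m,0,1)[0],key=cv2.contourArea)
print("purple",[onz(T,p,.02)[:2].round(3) for p in cv2.boxPoints(cv2.minAreaRect(c))])
print("foot",[onz(T,p,0)[:2].round(3) for p in ((222,186),(253,179),(260,220),(231,227))])
im=imaging.capture("scene")[:,:,::-1]; cv2.imwrite("pics/s2.png",im)
cv2.imwrite("pics/s2c.png",cv2.resize(im[20:240,260:520],None,fx=2.5,fy=2.5))
E
```

```text
purple [array([0.336, 0.55 ]), array([0.378, 0.531]), array([0.289, 0.338]), array([0.248, 0.358])]
foot [array([0.544, 0.335]), array([0.565, 0.249]), array([0.45 , 0.226]), array([0.43 , 0.306])]
```

View pics/s2c.png

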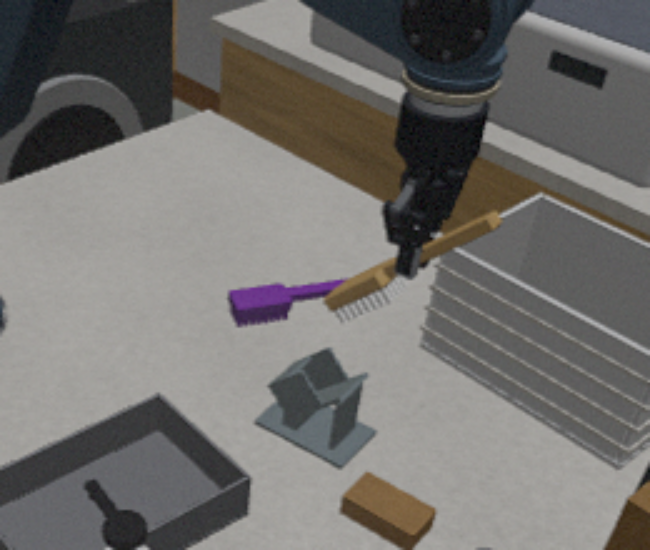

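The brush is clear of the pocket, still at 45° with bristles down. The pocket sits at about (320,400) in the crop and nothing else has moved. The counter right of the robot is empty, so I'll turn the tool and carry the brush there to level it.

Emit:
carry_out:
  delta_pos:
    - [0,0,0]
    - [0,0,0]
    - [0,0,0]
    - [0,0,0]
    - [0,0,0]
    - [0,0,0]
    - [0,0,0]
    - [0,0,0]
    - [0,0,0]
    - [0,0,0]
    - [0,0,0]
  spin: [0.14,0.14,0.14,0.14,0.14,0.14,0.14,0.14,0.14,0.145,0]

```text
t: 15.48
tcp_pos: [0.5748, 0.2922, 0.2594]
tcp_rot: [-0.0, 0.564, 0.826, -0.001]
force: [-0.9, 0.0, -2.9]
width: 0.0186
gripper_force: 68.5
```

Emit:
carry_out:
  delta_pos:
    - [-17.2,-24.5,0]
    - [-17.2,-24.5,0]
    - [-17.2,-24.5,0]
    - [-17.2,-24.5,0]
    - [-17.2,-24.5,0]
    - [-17.2,-24.5,0]
    - [-17.2,-24.5,0]
    - [-17.2,-24.5,0]
    - [-17.2,-24.5,0]
    - [-17.2,-24.5,0]
    - [-17.2,-24.5,0]
    - [-17.2,-24.5,0]
    - [-17.2,-24.5,0]
    - [-17.2,-24.5,0]
    - [-17.2,-24.5,0]
    - [-17.2,-24.5,0]
    - [-17.2,-24.5,0]
    - [-17.2,-24.5,0]
    - [-17.2,-24.5,0]
    - [-17.2,-24.5,0]
  spin: [0,0,0,0,0,0,0,0,0,0,0,0,0,0,0,0,0,0,0,0]

```text
t: 17.98
tcp_pos: [0.2424, -0.2066, 0.2602]
tcp_rot: [0.0, 0.563, 0.826, -0.0]
force: [0.2, 0.5, -1.0]
width: 0.0189
gripper_force: 68.8
```

```bash
python3 - <<'E'
from h import *
s=r.state(); M=rot(s["tcp_rot"]).as_matrix(); print(s["t"],s["tcp_pos"],np.arctan2(-M[1,0],-M[0,0]),s["joints"].round(2),s["force"])
im=imaging.capture("wrist")[:,:,::-1]; sc=imaging.capture("scene")[:,:,::-1]
o=np.zeros((400,800,3),np.uint8); o[:,:480]=im[:,80:560]; o[:,480:]=cv2.resize(sc[60:260,130:290],None,fx=2,fy=2)
cv2.imwrite("pics/w3.png",o)
E
```

```text
17.975 [ 0.24237357 -0.20661963  0.26018024] -1.1958805064756834 [-0.85 -0.14  2.13 -0.    1.15 -1.23] [ 0.19788204  0.51501783 -1.03008732]
```

View pics/w3.png

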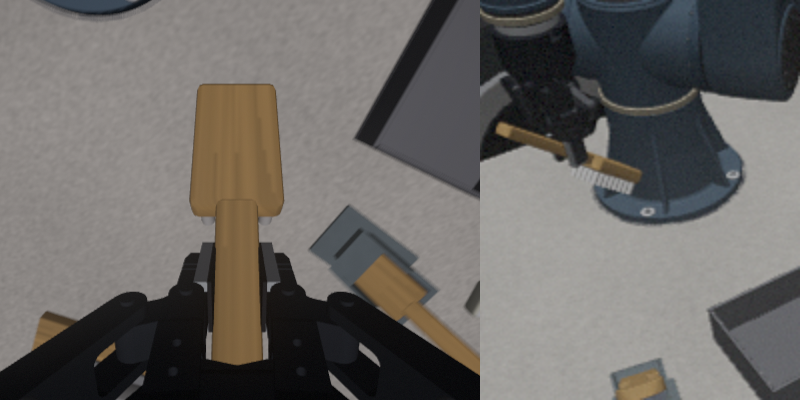

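The brush hangs straight in the grip, head at (235,150), still tilted 45°, and the counter below is clear. I'll lower it until it touches.

Emit:
carry_out:
  delta_pos:
    - [0,0,20]
    - [0,0,25]
    - [0,0,25]
    - [0,0,25]
    - [0,0,25]
    - [0,0,20]
    - [0,0,15]
    - [0,0,8]
    - [0,0,5]
    - [0,0,4]
    - [0,0,0]
  spin: [0,0,0,0,0,0,0,0,0,0,0]

```text
t: 19.45
tcp_pos: [0.2432, -0.206, 0.0883]
tcp_rot: [0.0, 0.564, 0.825, -0.0]
force: [0.5, -0.1, -1.2]
width: 0.0188
gripper_force: 68.9
```

Emit:
carry_out:
  delta_pos:
    - [0,0,2]
    - [0,0,2]
    - [0,0,2]
    - [0,0,0]
  spin: [0,0,0,0]

```text
t: 19.95
tcp_pos: [0.243, -0.2059, 0.0822]
tcp_rot: [-0.0, 0.565, 0.825, 0.0]
force: [-0.2, 0.0, -1.3]
width: 0.019
gripper_force: 68.9
```

Emit:
carry_out:
  delta_pos:
    - [0,0,2]
    - [0,0,2]
    - [0,0,0]
  spin: [0,0,0]

```text
t: 20.32
tcp_pos: [0.2444, -0.2079, 0.0793]
tcp_rot: [0.002, 0.564, 0.826, -0.001]
force: [-1.9, -5.9, 20.0]
width: 0.0186
gripper_force: 71.3
```

Contact. I'll loosen the grip to 20 N and follow the arc so the brush tips level about its front edge.

Emit:
carry_out:
  delta_pos:
    - [0,0,0]
    - [-6.5,0,4]
    - [-6.4,0,4.4]
    - [-6,0,5]
    - [-5.6,0,5.3]
    - [-5.2,0,5.7]
    - [-5,0,6]
    - [0,0,0]
  spin: [0,0,0,0,0,0,0,0]
  force: 20

```text
t: 21.32
tcp_pos: [0.2562, -0.2393, 0.048]
tcp_rot: [0.001, 0.564, 0.825, -0.0]
force: [-0.4, -3.8, 6.4]
width: 0.0188
gripper_force: 66.8
```

Emit:
carry_out:
  delta_pos:
    - [0,0,0]
    - [-4.5,0,6.3]
    - [-4,0,6.6]
    - [-3.6,0,6.9]
    - [-3.2,0,7.1]
    - [0,0,0]
  spin: [0,0,0,0,0,0]
  fingers: -1
  force: 20

```text
t: 22.08
tcp_pos: [0.2616, -0.2532, 0.021]
tcp_rot: [0.0, 0.565, 0.825, -0.0]
force: [-0.3, -3.6, 4.8]
width: 0.019
gripper_force: 66.3
```

Emit:
carry_out:
  delta_pos:
    - [-2.5,0,5]
    - [-2,0,5]
    - [0,0,0]
  spin: [0,0,0]

```text
t: 22.45
tcp_pos: [0.2627, -0.2566, 0.0108]
tcp_rot: [-0.0, 0.565, 0.825, 0.0]
force: [-1.7, -0.6, 5.1]
width: 0.0188
gripper_force: 66.4
```

Emit:
carry_out:
  delta_pos:
    - [0,0,0]
    - [0,0,0]
    - [0,0,0]
    - [0,0,0]
  spin: [0,0,0,0]
  fingers: 0.2

```text
t: 22.95
tcp_pos: [0.2629, -0.2567, 0.011]
tcp_rot: [0.0, 0.565, 0.825, -0.0]
force: [0.7, 0.0, 0.1]
width: 0.0512
gripper_force: 0.0
```

```bash
python3 - <<'E'
from h import *
s=r.state(); print(s["t"],s["tcp_pos"],s["force"],s["width"])
np.savez("w4.npz",*cam("wrist"))
im=imaging.capture("wrist")[:,:,::-1]; sc=imaging.capture("scene")[:,:,::-1]; cv2.imwrite("pics/w4full.png",im)
o=np.zeros((400,800,3),np.uint8); o[:,:480]=im[:,80:560]; o[:,480:]=cv2.resize(sc[100:260,100:228],None,fx=2.5,fy=2.5)
cv2.imwrite("pics/w4.png",o)
E
```

```text
22.95 [ 0.26287462 -0.25674874  0.01102112] [0.69833287 0.02906971 0.12854814] 0.05117776918297969
```

View pics/w4.png

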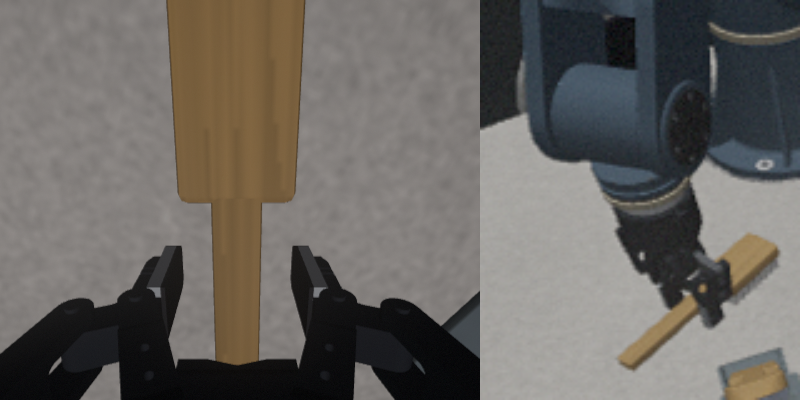

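The brush lies flat on its bristles, handle between the pads, with the head's end edge at crop (236,202). I'll regrip firmly and lift.

Emit:
carry_out:
  delta_pos:
    - [0,0,0]
    - [0,0,0]
    - [0,0,0]
    - [0,0,0]
    - [0,0,0]
  spin: [0,0,0,0,0]
  fingers: -1
  force: 100

```text
t: 23.68
tcp_pos: [0.2629, -0.2568, 0.0111]
tcp_rot: [0.0, 0.565, 0.825, -0.0]
force: [-1.0, -0.6, 4.5]
width: 0.0181
gripper_force: 97.6
```

Emit:
carry_out:
  delta_pos:
    - [0,0,-10]
    - [0,0,-20]
    - [0,0,-30]
    - [0,0,-30]
    - [0,0,-30]
    - [0,0,-30]
    - [0,0,-30]
    - [0,0,-30]
    - [0,0,-10]
    - [0,0,0]
  spin: [0,0,0,0,0,0,0,0,0,0]

```text
t: 24.92
tcp_pos: [0.2628, -0.2566, 0.2309]
tcp_rot: [0.0, 0.565, 0.825, -0.0]
force: [-0.0, -0.0, -1.3]
width: 0.018
gripper_force: 97.8
```

```bash
python3 - <<'E'
from h import *
z=np.load("w4.npz"); W=[z[k] for k in z.files]
h=onz(W,(316,202),.034); t4=np.array([.26287,-.25675]); u=np.array([.3664,-.9305]); x=40+1e3*(t4-h[:2])@u; print("head edge",h,"grip x",x, "lat",1e3*np.cross(u,t4-h[:2]))
s=r.state(); M=rot(s["tcp_rot"]).as_matrix(); u=-M[:2,0]; print(s["tcp_pos"],u)
tgt=np.r_[np.array([.460,-.006])+u*x/1e3,s["tcp_pos"][2]]; print(tgt,1e3*M.T@(tgt-s["tcp_pos"]))
E
```

```text
head edge [ 0.24903116 -0.22143973  0.034     ] grip x 77.92675861452213 lat -0.06063979844132816
[ 0.26279733 -0.25661048  0.23091058] [ 0.36254057 -0.93196788]
[ 0.48825161 -0.07862524  0.23091058] [8.41402039e+01 2.74643052e+02 9.26586487e-03]<stdin>:3: DeprecationWarning: Arrays of 2-dimensional vectors are deprecated. Use arrays of 3-dimensional vectors instead. (deprecated in NumPy 2.0)
```

Emit:
carry_out:
  delta_pos:
    - [0,0,-15]
    - [0,0,-15]
    - [6,19.6,0]
    - [6,19.6,0]
    - [6,19.6,0]
    - [6,19.6,0]
    - [6,19.6,0]
    - [6,19.6,0]
    - [6,19.6,0]
    - [6,19.6,0]
    - [6,19.6,0]
    - [6,19.6,0]
    - [6,19.6,0]
    - [6,19.6,0]
    - [6,19.6,0]
    - [6,19.6,0]
    - [0,0,0]
    - [0,0,0]
    - [0,0,0]
  spin: [0,0,0,0,0,0,0,0,0,0,0,0,0,0,0,0,0,0,0]

```text
t: 27.3
tcp_pos: [0.4878, -0.0793, 0.261]
tcp_rot: [-0.0, 0.565, 0.825, -0.0]
force: [0.3, 0.1, -1.4]
width: 0.0182
gripper_force: 97.9
```

```bash
python3 - <<'E'
from h import *
s=r.state(); print(s["t"],s["tcp_pos"],s["gripper_force"],s["joint_vel"].max())
sc=imaging.capture("scene")[:,:,::-1]; tp=imaging.capture("top")[:,:,::-1]
o=np.zeros((600,800,3),np.uint8); o[:,:400]=cv2.resize(sc[60:310,170:337],(400,600)); o[:,400:]=cv2.resize(tp[50:350,220:480],(400,462))[:600] if 0 else np.vstack([cv2.resize(tp[90:290,200:480],(400,286)),np.zeros((314,400,3),np.uint8)])
cv2.imwrite("pics/f.png",o)
E
```

```text
27.3 [ 0.48784877 -0.07927401  0.26100981] 97.91338562965393 0.0009963607270929448
```

View pics/f.png

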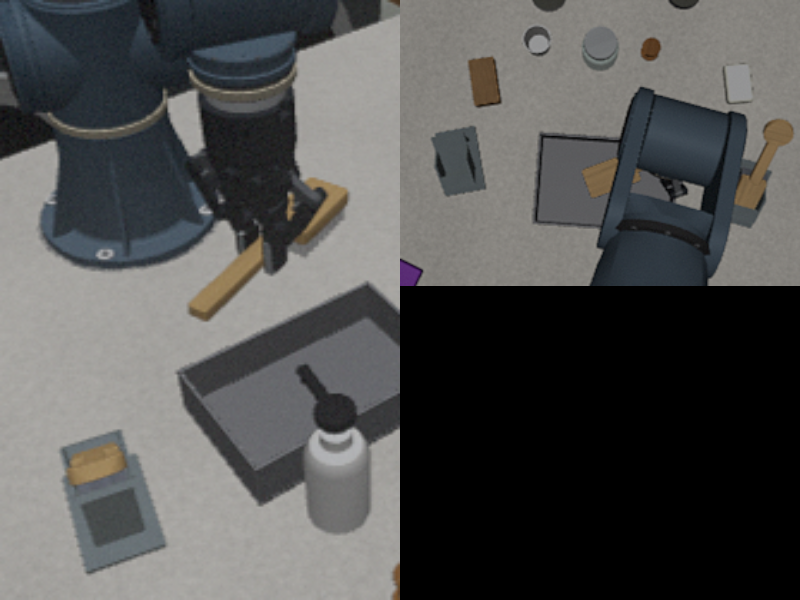

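The final view shows the brush level, with its head over the tray and the pump head up. The lint pad and the loose things are unmoved. I'll do one numeric check of the head edge before handing in.

```bash
python3 - <<'E'
from h import *
T=cam("top"); print(onz(T,(200+185*.7,90+178*.7),.284),"expected end ~(.445,.031)")
print(r.close_job())
E
```

```text
[0.45527525 0.03132739 0.284     ] expected end ~(.445,.031)
the job is handed in; nothing more can be done
None
```

The job is handed in after about 27 s of robot time: I pressed the pump to its stop and it came back up, and the brush is held level, bristles down about 25 cm above the counter, with its head within about 1 cm of the tray's middle.

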